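Set the parallel ruler of a drawing board to the drawn line

ROBOT

A 6-joint arm with a two-finger parallel gripper is mounted at the origin on the work surface. World frame = base frame: x ahead of the robot, y to its left, z up, the work surface at z = 0. Lengths are in m, angles in rad, forces in N, time in s.
With the tool pointing down it reaches from about 0.375 to 0.975 m from the base axis. Payload 3.8 kg.
Tool frame: the origin (TCP) lies on the centre line of the jaws, within the pads' length; the fingertips stand 25 mm ahead of it and the grasp point (between the pads) lies 6 mm ahead of it; z points along the fingers, y is the direction in which the jaws open and shut (so a half turn about z gives the same grasp; the last joint's range is limited). The gripper opens to 85 mm and grips with 20 to 120 N. Pads are 22 mm wide; open, the fingers measure 114 mm over their backs; the gripper's body (76 mm by 85 mm) begins 54 mm behind the grasp point. The pads swing forward as they close: fully open they stand 13 mm farther back than shut.
Start: joints at [-1.327, 0.264, 1.604, -0, 1.274, -0.037], TCP at [0.187, -0.649, 0.256] pointing down, gripper open.
Joint ranges: [-2.63, 2.63], [-0.94, 2.18], [0.31, 2.57], [-1.31, 4.45], [0, 2.66], [-2.55, 2.55]. Speed limits (rad/s): [2.57, 2.57, 3.14, 3.14, 3.14, 3.14].

INTERFACE

Orientations are given as a rotation vector (axis times angle).
In Python, from workcell import bot gives the robot as it stands.
- The arm moves only by the tool servo_tool, never from a script. Its argument "moves" is a list of rows, each a list of 3 entries, a list of its own where there are three numbers: the closure in counts, from 0 (fully open) to 255 (shut), then the shift along the tool's x, y, z in m, then the turn about the tool's z in rad. A call has exactly 8 rows; each row shifts and turns the pose as measured when the row begins, along the tool's axes as they then stand; what a row does not reach is not made up. A row lasts 1/12 s, in which the tool goes at most 41.7 mm and 7.16 degrees, less where a joint would pass 70% of its speed; a pose out of reach is approached as far as the arm can. A call is refused whole if a number of a shift passes 0.0417 or a number of a turn 0.125, either way. A call with a gripper value outside its range is refused whole. The fingers move at their own pace and stop on an object; "newtons" is the grip in N (left out, the last holds). Time passes only in rows, so rows that do not move let the fingers close, or fill a call up. It gives the time, the measured TCP pose, the force and the opening at its end, in the units of the state.
- bot.read_state(): the state, without advancing time (a new reading comes with each control period).
- bot.read_camera(name): name is "scene" or "top"; returns a dict with "pixels" (480x640x3 uint8, red, green, blue), "depth" (480x640 float32, m along the optical axis (not along the pixel's ray), 0 where there is no reading), "intrinsics" (3x3 intrinsics, pixels), "dist" ([k1, k2, p1, p2, k3] as OpenCV has them; the pictures are not rectified), "R" (3x3) and "t" (3): a world point X has camera coordinates R X + t. Camera axes: x right, y down, z forward; pixel columns grow to the right and rows downward; lengths in m; the calibration is good to about 2 mm. A picture is of the moment at which its call begins.
- bot.finish_job(): hands the job in, once; it reports no verdict.
The state is a dict: "time": time; "q": joint angles; "joint_vel": joint speeds; "joint_torque": joint torques, N m; "tool_pos": TCP position; "tcp_rot": TCP orientation; "wrist_force": force on the tool from outside, world axes, zero at the start; "torque": the same for the moment, N m; "width": opening from 0.0 (shut) to 1.0 (fully open).
Only numpy, scipy, OpenCV 4.12 (cv2) and the standard library are available. Lean on these libraries where they do the work, as an engineer would, in place of code of your own. Each camera call takes 0.05 s, during which the arm holds its last target.

TASK

The drawing board's parallel ruler is held by the brake in its sliding head. With closed fingertips press the pad in the middle of the head well down to free it and, keeping the pad pressed, push the head along the board until the ruler's drawing edge lies on the broad black line drawn across the sheet; then let the pad spring up, so that the ruler is clamped there, and come away. Do not grasp or lift anything, do not shift the board, and leave the things on and around it as they are.

Things in the scene. Friction and masses are not known exactly. Their poses are not given: they have to be found in the camera images.
- board: grey drawing board, 400 mm (its x) by 290 mm (its y), lying loose on four 4 mm rubber feet, about 2.2 kg; its upper face is 14 mm above the table. Origin at the centre of its underside on the table. Its +x is the direction in which the ruler is to be moved (from ruler towards line), its +y points to the long side on which the ruler's head runs, z up. The head's guide rail runs along x at y = +115 mm
- board_corner (a point): the corner of the board's upper face at its x = +200 mm, y = -145 mm
- ruler (a joint): travel of the parallel ruler along the board's +x, in m: 0 (rearmost) to 0.23. Freed, it slides with about 1 N; with the brake on it takes about 15 to 20 N to move
- ruler_edge (a point): middle of the ruler's drawing edge, its leading (+x) edge, 4 mm above the board. The ruler is an aluminium blade 232 mm long (along the board's y), 40 mm wide, and is fixed square to its head; the edge is 20 mm ahead (+x) of the middle of the head
- pad (a joint): tilt of the brake pad, in rad: about 0 (up, brake on) to 0.2 (fully down). It is a sprung lever hinged under the rear (-x) end of the pad, 30 mm behind the pad's middle, so its front goes down most: the middle sinks 3 mm per 0.1 rad, 6 mm at most. Pressed in its middle it takes 7 to 9 N; the brake is quite free from about 0.1 rad (3 mm) and comes on again by itself as the pad is let up
- pad_top (a point): middle of the ribbed upper face of the grey brake pad (48 mm along the board's x, 34 mm along y), moving with it; the face is level and 35 mm above the table when up. It lies in the middle of the black sliding head (100 mm along x, 46 mm along y), between two grips, each 25 mm long, which rise 7 mm above the unpressed pad and leave a 50 mm gap along x that is open to the y sides
- line (a point): middle of the broad black line, 6 mm wide (along the board's x) and 198 mm long (along y), drawn across the A4 sheet on the board, 15 mm above the table; its axes are those of the board. It is the only thick line, 70 to 210 mm ahead of the ruler's edge at the start
- eraser: white block eraser in a card sleeve, 22 x 48 x 12 mm, lying on the board beyond the line; a bystander. Origin at the centre of its underside
- pencil: flat pencil, 140 mm long, 7 x 9 mm section, lying on the board behind the ruler; a bystander. Origin at the centre of its underside
- marker: marker pen with a black cap, 138 mm long, 17 mm thick, lying on the table beside the board on the ruler head's side; a bystander. Origin at the centre of its underside
- tape: roll of masking tape lying flat, 96 mm across, 25 mm high, on the table on the ruler head's side; a bystander. Origin at the centre of its underside
- spray_can: upright spray paint can, 66 mm across, 192 mm high, beyond the board's +x end; a bystander. Origin at the centre of its underside
- paint_jar: squat jar with a black lid, 68 mm across, 75 mm high, beyond the board's +x end; a bystander. Origin at the centre of its underside
- water_bottle: upright clear bottle, 64 mm across, 200 mm high, beyond the board's -x end; a bystander. Origin at the centre of its underside
- paint_cup: open steel cup, 72 mm across, 60 mm high, beyond the board's -x end; a bystander. Origin at the centre of its underside

How it is judged:
On the way, in this order (a step that is already met when the one before it is completed fails the run):
1. the pad is pressed while the ruler is still well short of the line (value of joint pad above 0.06 rad and x of ruler_edge in the frame of line below -0.03 m), for 0.1 s.
2. the ruler's edge lies on the line, the pad still pressed (x of ruler_edge in the frame of line between -0.005 and 0.005 m and value of joint pad above 0.045 rad), for 0.1 s.
At the end, for the whole second after the job is handed in: The ruler's drawing edge is within 5 mm of the middle of the broad line, at rest, the pad is up (less than 0.03 rad, 1 mm, pressed: brake on), and the board lies on its feet within 15 mm of where it was (x of ruler_edge in the frame of line between -0.005 and 0.005 m and value of joint pad below 0.03 rad and velocity of joint ruler between -0.003 and 0.003 m/s and height (world z) of board below 0.004 m and distance of board from where it was at the start of the episode below 0.015 m); the robot touches nothing.
It fails at once if the ruler is forced along while its brake is on (pad not pressed) (value of joint pad below 0.045 rad and (velocity of joint ruler above 0.012 m/s or velocity of joint ruler below -0.012 m/s)).
It fails at once if the drawing board is shifted, turned or lifted (its middle or its corner moves more than 15 mm, or it rises or tips) (distance of any of board, board_corner from where it was at the start of the episode above 0.015 m or height (world z) of board above 0.006 m or angle between board's own z axis and vertical above 0.03 rad).
It fails at once if a bystander is picked up, knocked or pushed (moves more than 20 mm) (distance of any of eraser, pencil, marker, tape, spray_can, paint_jar, water_bottle, paint_cup from where it was at the start of the episode above 0.02 m).
It also fails if it takes over 43 s, if anything falls off the work surface, if the arm or the gripper's body presses on something with over 40 N, if the wrist force passes 120 N, or if a joint passes its speed limit or range.

## Working session

There is one attempt and no reset: what is moved stays moved. The work goes in short steps, Python scripts to look and compute and a tool call to move; the robot and the scene stay as the last step left them, time stands still between calls to the robot, and variables do not carry over. Pictures are saved under pics/ and viewed, and the job is handed in when it is done.

Besides the shell and the picture viewer there is one more tool, called after "Call:" as name([rows], argument=value, ...), one row to a line, values as JSON. servo_tool: Moves the arm, as the interface text tells. Its arguments: {"type":"object","properties":{"moves":{"type":"array","items":{"type":"array"}},"newtons":{"type":"number"}},"required":["moves"]}

```bash
mkdir -p pics; ls
python3 - <<'E'
from workcell import bot
import cv2
s=bot.read_state();print(s)
for n in("scene","top"):
    c=bot.read_camera(n);cv2.imwrite(f"pics/{n}0.png",c["pixels"][:,:,::-1])
    import pickle;pickle.dump(c,open(f"{n}0.pkl","wb"))
    print(n,c["intrinsics"],c["dist"],c["R"],c["t"])
E
```

```text
pics
{'time': 0.0, 'q': array([-1.32692324e+00,  2.64724739e-01,  1.60538154e+00,  2.58522153e-05,
        1.27369083e+00, -3.69090169e-02]), 'joint_vel': array([ 0.00024148,  0.00041123,  0.0010657 , -0.00041561,  0.000191  ,
        0.00035703]), 'joint_torque': array([-1.05240251e-03, -5.15113020e+01, -3.67320693e+01,  6.03849412e-05,
        1.27893907e-02, -1.03637376e-05]), 'tool_pos': array([ 0.18688416, -0.64791023,  0.25497703]), 'tcp_rot': array([-3.10851166e+00, -4.39285104e-01,  3.18862088e-04]), 'wrist_force': array([-0.78139493, -0.05016486, -0.23734116]), 'torque': array([-0.03032064, -0.00327498,  0.00674655]), 'width': 1.004096674603756}
scene [[503.51226115   0.         314.36829765]
 [  0.         503.51226115 231.83879707]
 [  0.           0.           1.        ]] [-0.10359856  0.          0.          0.          0.        ] [[-0.60436321  0.79661503 -0.01223111]
 [ 0.47603715  0.34875689 -0.80731484]
 [-0.63885346 -0.49373385 -0.58999419]] [ 0.34892864 -0.24617916  1.33855847]
top [[503.924887     0.         319.62276173]
 [  0.         503.924887   246.23829714]
 [  0.           0.           1.        ]] [-0.02085598  0.          0.          0.          0.        ] [[ 0.01115722 -0.99992509 -0.00503218]
 [-0.98737832 -0.01022183 -0.15804928]
 [ 0.157986    0.00673205 -0.9874184 ]] [0.02713908 0.58188701 0.85267329]
```

View pics/scene0.png

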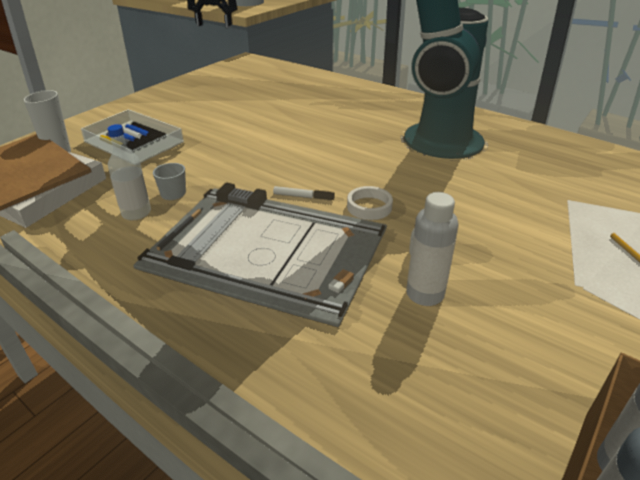

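View pics/top0.png

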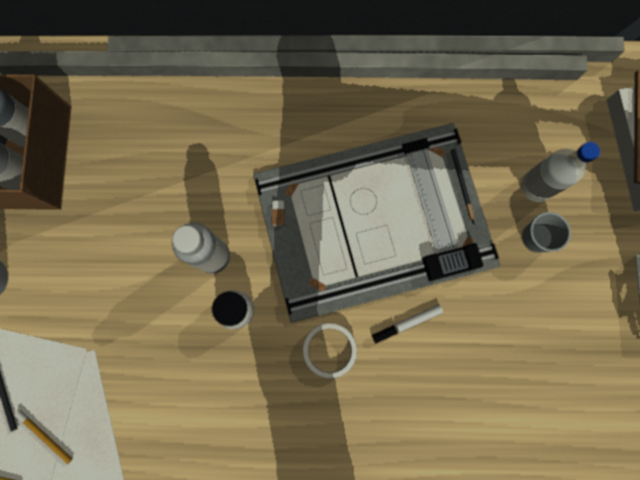

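Scene view: the head is at (243,196) and the thick line near (290,255). Top view: the pad is at (453,262) and the thick line runs from (331,176) to (356,277). I'll enlarge these areas next.

Run:
```python
import cv2,pickle
c=pickle.load(open("top0.pkl","rb"))["pixels"][:,:,::-1]
def crop(n,x,y,w,h,k):
    cv2.imwrite(f"pics/{n}.png",cv2.resize(c[y:y+h,x:x+w],None,fx=k,fy=k,interpolation=cv2.INTER_CUBIC))
crop("t_head",400,130,100,160,3.75) if 0 else crop("t_head",405,225,100,75,8)
crop("t_line",250,160,160,120,5)
crop("t_edge",390,140,100,75,8)
```

```text
(no output)
```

View pics/t_head.png

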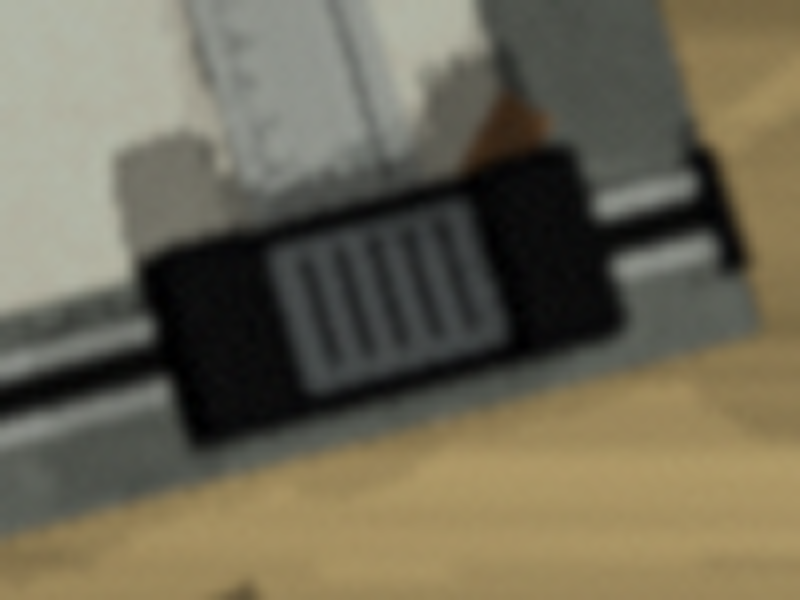

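View pics/t_line.png

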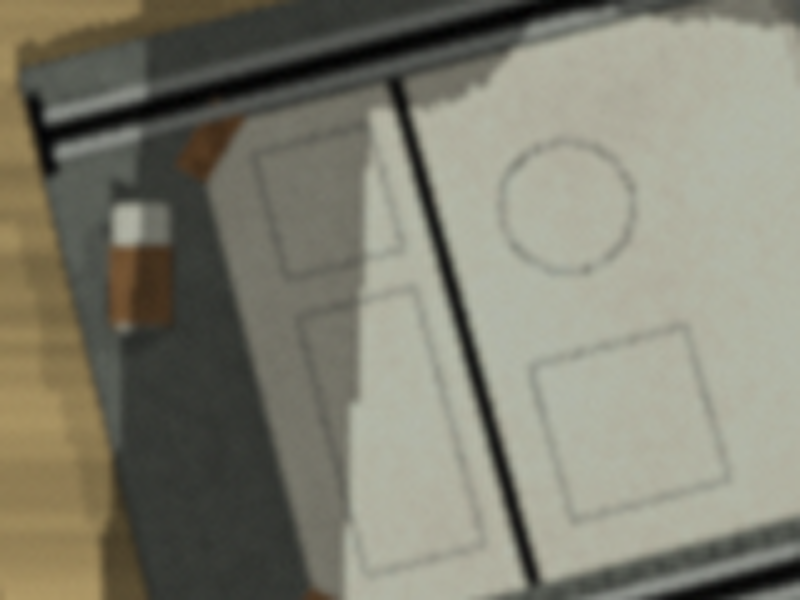

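View pics/t_edge.png

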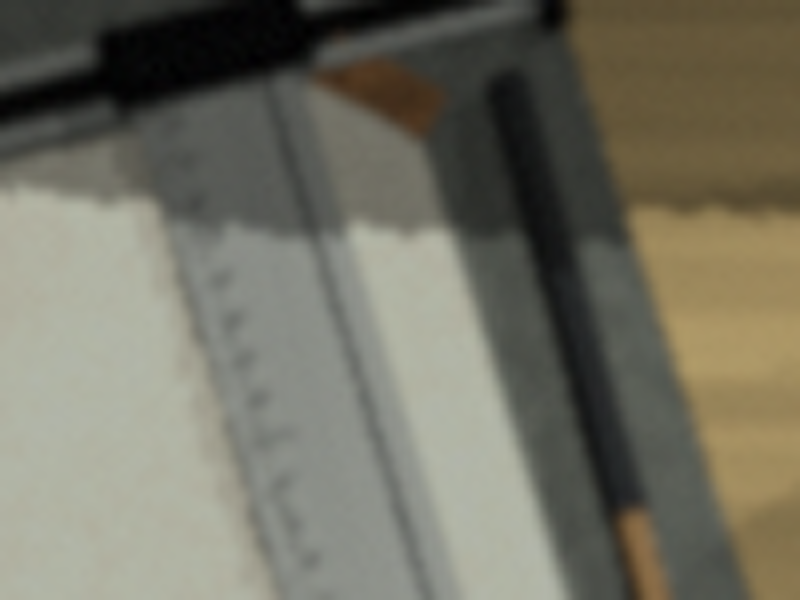

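```bash
cat > h.py <<'E'
import numpy as np,cv2
def ray(c,uv,z):
    uv=np.array(uv,float).reshape(-1,1,2)
    n=cv2.undistortPoints(uv,c["intrinsics"],np.array(c["dist"]))[:,0]
    C=-c["R"].T@c["t"]; d=np.c_[n,np.ones(len(n))]@c["R"]
    z=np.broadcast_to(z,(len(n),))
    return C+d*((z-C[2])/d[:,2])[:,None]
def proj(c,X):
    return cv2.projectPoints(np.array(X,float).reshape(-1,1,3),cv2.Rodrigues(c["R"])[0],c["t"],c["intrinsics"],np.array(c["dist"]))[0][:,0]
def un(p,k,o): return (np.array(p,float)+.5)/k-.5+np.array(o)
E
python3 - <<'E'
import pickle;from h import *
c=pickle.load(open("top0.pkl","rb"))
pad=ray(c,un([(270,245),(470,195),(512,342),(310,395)],8,(405,225)),.035)
P=pad.mean(0);print(pad,P,[np.linalg.norm(pad[i]-pad[i-1]) for i in range(4)])
L=ray(c,un([(394,82),(533,582)],5,(250,160)),.015);print("line",L,np.linalg.norm(L[0]-L[1]))
y=(L[1]-L[0]);y/=np.linalg.norm(y);x=np.array([y[1],-y[0],0])
print("y",y,"x",x,"yaw of x",np.arctan2(x[1],x[0]))
E_=ray(c,un([(140,130),(205,340),(265,520)],8,(390,140)),.018)
l=L.mean(0)
print("edge x",(E_-l)@x,"pad x",(P-l)@x, "pad y",(P-l)@y)
v=pad[0]-pad[1];w=pad[3]-pad[2];print(np.arctan2(v[1],v[0]),np.arctan2(w[1],w[0]))
uv=un([(390,294)],8,(405,225))[0];print("depth pad",c["depth"][int(uv[1]),int(uv[0])], (c["R"]@P+c["t"])[2])
# bystander rough positions
for n,u,z in [("marker tip L",(375,336),.01),("marker R",(441,308),.01),("tape",(330,350),.0125),("tape top",(329,324),.0),("cup",(547,233),.06),("bottle",(588,151),.2),("jar",(231,310),.075),("can",(188,240),.19)]:
    X=ray(c,[u],z)[0];print(n,X,"board frame",(X-l)@x,(X-l)@y)
E
```

```text
[[ 0.56926247 -0.18053569  0.035     ]
 [ 0.58112654 -0.22603462  0.035     ]
 [ 0.54782763 -0.23435645  0.035     ]
 [ 0.53542673 -0.18862978  0.035     ]] [ 0.55841084 -0.20738914  0.035     ] [np.float64(0.034790399783821896), np.float64(0.04702030651646405), np.float64(0.03432302915189136), np.float64(0.04737837746934434)]
line [[ 0.72116496  0.01852403  0.015     ]
 [ 0.53213381 -0.0339156   0.015     ]] 0.19617005861727702
y [-0.96360859 -0.26731721  0.        ] x [-0.26731721  0.96360859  0.        ] yaw of x 1.8414041723507089
edge x [-0.15415218 -0.15428594 -0.15538592] pad x -0.17418489443915863 pad y 0.11913671413480817
1.8258713690516937 1.8356228354635016
depth pad 0.9082912 0.9049385884616388
marker tip L [ 0.4242295  -0.06820618  0.01      ] board frame -0.004198018043202412 0.2112290043493242
marker R [ 0.47571819 -0.1887518   0.01      ] board frame -0.13412063011529468 0.1938379903209665
tape [0.3986288  0.01290461 0.0125    ] board frame 0.0808045447833387 0.2142157495527942
tape top [0.44483916 0.01491817 0.        ] board frame 0.07039200304355371 0.1691487913153046
cup [ 0.60723251 -0.36831523  0.06      ] board frame -0.34230553246313394 0.11511005383866005
bottle [ 0.70854948 -0.37596365  0.2       ] board frame -0.3767593853858716 0.019524704344081975
jar [0.46595765 0.18221495 0.075     ] board frame 0.22595528182515529 0.10407752851357771
can [0.56602069 0.23027158 0.19      ] board frame 0.24551448534814144 -0.005190438311356939
```

Measured values:
- The pad measures 47 x 34.5 mm (given 48 x 34).
- The line is 196 mm long (given 198).
- The ruler edge is 154 mm behind the line, and the pad middle 174 mm behind it, which matches the 20 mm offset.

The tool's y already lies along the board's -x, so no turn is needed. I'll close the fingers and approach high.

Call:
servo_tool([
  [255,[0.015,-0.01,0],0],
  [255,[0.033,-0.022,0],0],
  [255,[0.033,-0.022,0],0],
  [255,[0.033,-0.022,0],0],
  [255,[0.033,-0.022,0],0],
  [255,[0.033,-0.022,0],0],
  [255,[0.033,-0.022,0],0],
  [255,[0.033,-0.022,0],0],
], newtons=20)

```text
time: 0.77
tool_pos: [0.3795, -0.4144, 0.2496]
tcp_rot: [-3.105, -0.418, 0.005]
wrist_force: [0.5, 0.1, 0.1]
width: -0.002
```

```bash
cat > st.py <<'E'
from workcell import bot;from h import *
from scipy.spatial.transform import Rotation as Ro
s=bot.read_state();R=Ro.from_rotvec(s["tcp_rot"]).as_matrix()
P=np.array([.5584,-.2074,.035]);bx=np.array([-.2673,.9636,0]);L=np.array([.62665,-.0077,.015])
tip=s["tool_pos"]+R[:,2]*.025
print("t",s["time"],"pos",s["tool_pos"],"tip",tip,"w",s["width"],"F",s["wrist_force"])
print("tilt",R[:,2],"yaw err of tool y vs -bx",np.arctan2(R[0,1]*-bx[1]+R[1,1]*bx[0],-(R[:,1]@bx)))
print("to pad in tool axes",R.T@(P-tip),"tip boardx rel line",(tip-L)@bx, "board y",(tip-L)@np.array([-.9636,-.2673,0]))
E
python3 st.py
```

```text
t 0.7667 pos [ 0.37949579 -0.41443503  0.24960225] tip [ 0.37939255 -0.41422713  0.22460333] w -0.0015757685284227157 F [0.45609615 0.10058443 0.08811787]
tilt [-0.00412962  0.00831621 -0.99995689] yaw err of tool y vs -bx 0.0031054671773570594
to pad in tool axes [ 0.22764846 -0.15042453  0.19057594] tip boardx rel line -0.3256376224469694 board y 0.3469219799077451
```

Call:
servo_tool([
  [255,[0.033,-0.022,0],0],
  [255,[0.033,-0.022,0],0],
  [255,[0.033,-0.022,0.01],0],
  [255,[0.033,-0.022,0.01],0],
  [255,[0.033,-0.022,0.01],0],
  [255,[0.025,-0.018,0.02],0],
  [255,[0.015,-0.01,0.03],0],
  [255,[0,0,0.02],0],
])

```text
time: 1.43
tool_pos: [0.5491, -0.208, 0.1545]
tcp_rot: [-3.105, -0.431, -0.016]
wrist_force: [-0.2, 0.1, -0.8]
width: -0.002
```

```bash
python3 st.py
```

```text
t 1.4333 pos [ 0.54908543 -0.20798693  0.15446297] tip [ 0.5493134  -0.20778535  0.12946482] w -0.0022831403977242645 F [-0.22099411  0.11856749 -0.79962563]
tilt [ 0.00911885  0.00806307 -0.99992591] yaw err of tool y vs -bx -0.00511896798191543
to pad in tool axes [0.00781169 0.00260128 0.09454379] tip boardx rel line -0.17213017190783714 board y 0.12800436280340477
```

Call:
servo_tool([
  [255,[0.003,0.001,0.015],0],
  [255,[0.003,0.001,0.015],0],
  [255,[0.002,0,0.015],0],
  [255,[0,0,0.015],0],
  [255,[0,0,0.01],0],
  [255,[0,0,0.005],0],
  [255,[0,0,0],0],
  [255,[0,0,0],0],
])

```text
time: 2.1
tool_pos: [0.5523, -0.1943, 0.0674]
tcp_rot: [-3.093, -0.442, 0.005]
wrist_force: [0.4, -0.2, 0.2]
width: -0.002
```

```bash
python3 st.py
python3 - <<'E'
from workcell import bot
import cv2
for n,(x,y,w,h,k) in {"scene":(180,150,120,90,6.6),"top":(385,190,120,90,6.6)}.items():
    c=bot.read_camera(n)["pixels"][:,:,::-1]
    cv2.imwrite(f"pics/{n}1.png",cv2.resize(c[y:y+h,x:x+w],None,fx=k,fy=k,interpolation=cv2.INTER_CUBIC))
E
```

```text
t 2.1 pos [ 0.55230154 -0.19429509  0.06740808] tip [ 0.55215802 -0.19387772  0.04241198] w -0.001674321945384283 F [ 0.37181816 -0.22665226  0.16195308]
tilt [-0.00574096  0.01669475 -0.99984415] yaw err of tool y vs -bx -0.013479390589678853
to pad in tool axes [0.00220791 0.01485818 0.00714924] tip boardx rel line -0.1594891440070395 board y 0.12154578056453089
```

View pics/scene1.png

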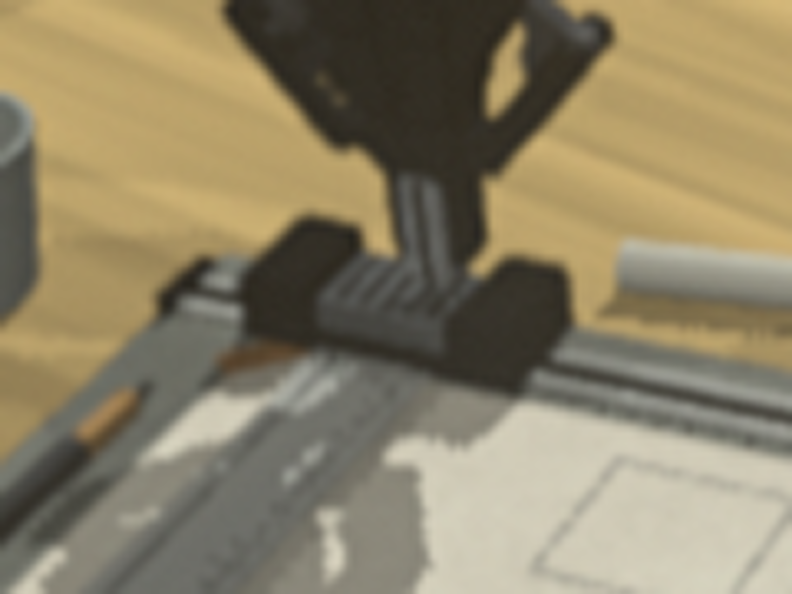

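View pics/top1.png

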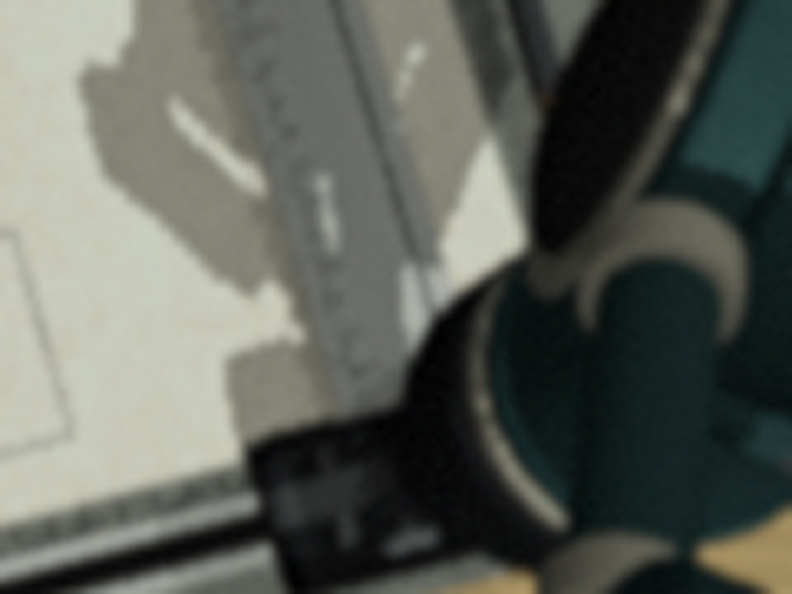

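The finger has drifted about 15 mm towards the front grip. In the scene crop its tip is at (440,285) and the pad's middle at (395,290). I'll lift a little, re-centre and let it settle.

Call:
servo_tool([
  [255,[0,0,-0.005],0],
  [255,[0,0.003,-0.005],0],
  [255,[0.001,0.005,0],0],
  [255,[0.001,0.005,0],0],
  [255,[0,0.002,0],0],
  [255,[0,0,0],0],
  [255,[0,0,0],0],
  [255,[0,0,0],0],
])

```text
time: 2.87
tool_pos: [0.5633, -0.2131, 0.0846]
tcp_rot: [-3.099, -0.44, -0.01]
wrist_force: [0.3, 0.4, -0.0]
width: 0.0
```

```bash
python3 st.py
```

```text
t 2.8667 pos [ 0.56332125 -0.21311312  0.08464349] tip [ 0.56344716 -0.21281598  0.05964558] w 0.0003983908952692623 F [ 0.28098686  0.38706461 -0.02152465]
tilt [ 0.00503617  0.01188561 -0.99991668] yaw err of tool y vs -bx -0.01154290284906902
to pad in tool axes [-0.00354094 -0.00635988  0.02468248] tip boardx rel line -0.18075563481603063 board y 0.11572976034083185
```

Call:
servo_tool([
  [255,[0,0,0],0],
  [255,[-0.002,-0.004,0.004],0],
  [255,[0,0,0.004],0],
  [255,[0,0,0],0],
  [255,[0,0,0],0],
  [255,[0,0,0],0],
  [255,[0,0,0],0],
  [255,[0,0,0],0],
])

```text
time: 3.53
tool_pos: [0.5583, -0.208, 0.0739]
tcp_rot: [-3.097, -0.441, -0.005]
wrist_force: [-0.1, 0.4, 0.5]
width: 0.0
```

```bash
python3 st.py
```

```text
t 3.5333 pos [ 0.55830707 -0.20801969  0.07392999] tip [ 0.558343   -0.20768014  0.04893232] w 0.00027031470179429603 F [-0.05772704  0.44685112  0.53459783]
tilt [ 0.00143716  0.01358196 -0.99990673] yaw err of tool y vs -bx -0.012246973846920483
to pad in tool axes [ 6.08634999e-05 -7.69554138e-05  1.39349100e-02] tip boardx rel line -0.17444239994976302 board y 0.11927531280652832
```

Call:
servo_tool([
  [255,[0,0,0.003],0],
  [255,[0,0,0.003],0],
  [255,[0,0,0.002],0],
  [255,[0,0,0],0],
  [255,[0,0,0],0],
  [255,[0,0,0],0],
  [255,[0,0,0],0],
  [255,[0,0,0],0],
])

```text
time: 4.2
tool_pos: [0.5587, -0.2081, 0.0652]
tcp_rot: [-3.097, -0.441, -0.006]
wrist_force: [0.5, -0.2, 0.4]
width: 0.001
```

```bash
python3 st.py
cat > pic.py <<'E'
import sys,cv2
from workcell import bot
n,x,y,w,h,o=sys.argv[1:];x,y,w,h=map(int,(x,y,w,h))
c=bot.read_camera(n)["pixels"][:,:,::-1]
k=792/w
cv2.imwrite(f"pics/{o}.png",cv2.resize(c[y:y+h,x:x+w],None,fx=k,fy=k,interpolation=cv2.INTER_CUBIC))
E
python3 pic.py scene 180 150 120 90 scene2
```

```text
t 4.2 pos [ 0.55865085 -0.20811073  0.06524055] tip [ 0.55869836 -0.20777704  0.04024282] w 0.001179289685805899 F [ 0.50386435 -0.15312407  0.37566848]
tilt [ 0.0019004   0.0133476  -0.99990911] yaw err of tool y vs -bx -0.012199428880276381
to pad in tool axes [-0.00021042 -0.00038086  0.00524681] tip boardx rel line -0.17463076081557924 board y 0.11895879515784315
```

View pics/scene2.png

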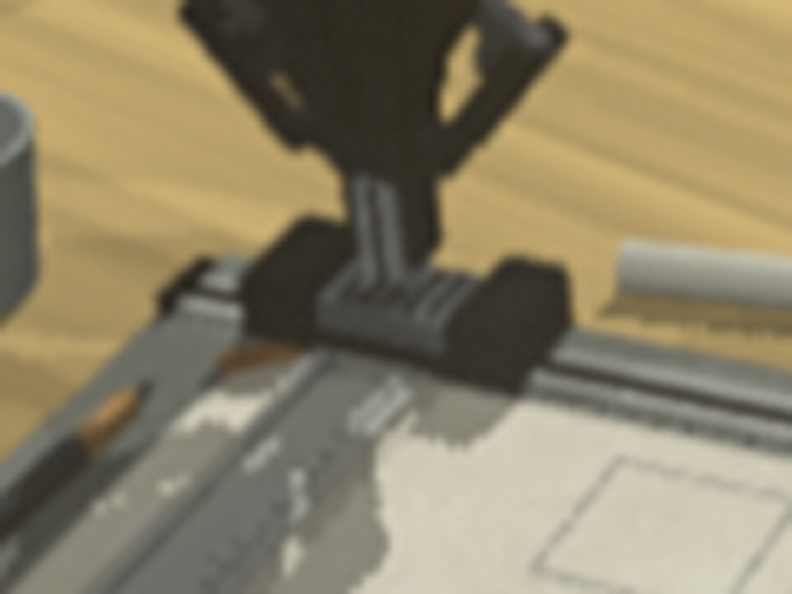

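The tip is now between the grips over the pad's middle, at about (385,285) in the crop. I'll press down in small steps while watching the force.

Call:
servo_tool([
  [255,[0,-0.001,0.002],0],
  [255,[0,0,0.002],0],
  [255,[0,0,0.001],0],
  [255,[0,0,0.001],0],
  [255,[0,0,0.001],0],
  [255,[0,0,0],0],
  [255,[0,0,0],0],
  [255,[0,0,0],0],
])

```text
time: 4.92
tool_pos: [0.5588, -0.2067, 0.0594]
tcp_rot: [-3.097, -0.441, -0.007]
wrist_force: [-0.3, 0.7, 2.3]
width: -0.0
```

```bash
python3 st.py
```

```text
t 4.9167 pos [ 0.55879963 -0.20671091  0.0593849 ] tip [ 0.55886051 -0.20637192  0.03438727] w -0.0003021887119199442 F [-0.29741406  0.72120892  2.32783358]
tilt [ 0.00243522  0.01355969 -0.9999051 ] yaw err of tool y vs -bx -0.012319745328188364
to pad in tool axes [-0.00072537  0.00085103 -0.00062773] tip boardx rel line -0.17332013219948966 board y 0.11842695396246977
```

Call:
servo_tool([
  [255,[0,0,0.002],0],
  [255,[0,0,0.002],0],
  [255,[0,0,0.002],0],
  [255,[0,0,0.001],0],
  [255,[0,0,0],0],
  [255,[0,0,0],0],
  [255,[0,0,0],0],
  [255,[0,0,0],0],
])

```text
time: 5.58
tool_pos: [0.5593, -0.2086, 0.0589]
tcp_rot: [-3.1, -0.442, -0.007]
wrist_force: [-0.5, 0.3, 3.7]
width: 0.001
```

```bash
python3 st.py
```

```text
t 5.5833 pos [ 0.55934411 -0.20859573  0.05887756] tip [ 0.5594107  -0.20832356  0.03387913] w 0.0008184025567279478 F [-0.4833697   0.28180157  3.66810755]
tilt [ 0.00266352  0.01088694 -0.99993719] yaw err of tool y vs -bx -0.012863906696534247
to pad in tool axes [-0.00070584 -0.0011802  -0.00111344] tip boardx rel line -0.175347795635241 board y 0.11841847081406175
```

Call:
servo_tool([
  [255,[0,0,0.002],0],
  [255,[0,0,0.002],0],
  [255,[0,0,0.002],0],
  [255,[0,0,0.002],0],
  [255,[0,0,0.002],0],
  [255,[0,0,0.002],0],
  [255,[0,0,0.002],0],
  [255,[0,0,0.002],0],
])

```text
time: 6.25
tool_pos: [0.5607, -0.2126, 0.0544]
tcp_rot: [-3.106, -0.445, -0.007]
wrist_force: [-6.5, -1.4, 13.2]
width: -0.002
```

```bash
python3 st.py
```

```text
t 6.25 pos [ 0.56073114 -0.21260788  0.05438714] tip [ 0.56082452 -0.21248777  0.0293876 ] w -0.0021035827394893366 F [-6.52717204 -1.41795482 13.21582823]
tilt [ 0.00373507  0.00480471 -0.99998148] yaw err of tool y vs -bx -0.0143069622928663
to pad in tool axes [-0.0008692  -0.00558407 -0.0055969 ] tip boardx rel line -0.17973833943954798 board y 0.11816920400005763
```

The pad is about 5.5 mm down, with 13 N at the tip. I'll start pushing slowly along tool -y (board +x) and keep the downward bias on.

Call:
servo_tool([
  [255,[0,-0.001,0.0015],0],
  [255,[0,-0.002,0.0015],0],
  [255,[0,-0.003,0.0015],0],
  [255,[0,-0.004,0.0015],0],
  [255,[0,-0.004,0.0015],0],
  [255,[0,-0.004,0.0015],0],
  [255,[0,-0.004,0.0015],0],
  [255,[0,-0.003,0.0015],0],
])

```text
time: 6.92
tool_pos: [0.5567, -0.1985, 0.0544]
tcp_rot: [3.096, 0.447, 0.014]
wrist_force: [-4.4, -3.1, 9.7]
width: -0.0
```

```bash
python3 st.py; python3 pic.py scene 180 150 120 90 scene3
```

```text
t 6.9167 pos [ 0.55671166 -0.19853428  0.05439029] tip [ 0.55698134 -0.19883112  0.0293935 ] w -0.0003867916614260766 F [-4.43826659 -3.12932124  9.74521659]
tilt [ 0.01078746 -0.01187361 -0.99987132] yaw err of tool y vs -bx -0.016349611664936956
to pad in tool axes [-0.00102621  0.00870011 -0.00548873] tip boardx rel line -0.16555151168812207 board y 0.11822206603979965
```

View pics/scene3.png

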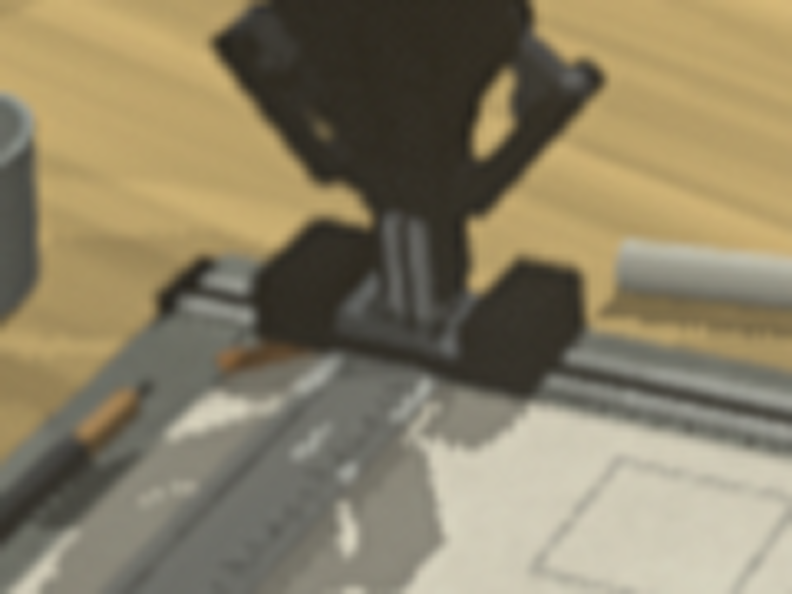

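The pad is down and the head has moved with the tip; its front grip corner went from (570,270) to (582,275). I'll continue.

Call:
servo_tool([
  [255,[0,-0.004,0.0015],0],
  [255,[0,-0.004,0.0015],0],
  [255,[0,-0.004,0.0015],0],
  [255,[0,-0.004,0.0015],0],
  [255,[0,-0.004,0.0015],0],
  [255,[0,-0.004,0.0015],0],
  [255,[0,-0.004,0.0015],0],
  [255,[0,-0.004,0.0015],0],
])

```text
time: 7.63
tool_pos: [0.5508, -0.1775, 0.0542]
tcp_rot: [3.077, 0.449, 0.021]
wrist_force: [-5.8, -2.7, 11.3]
width: -0.0
```

```bash
python3 st.py; python3 pic.py scene 180 150 160 120 scene4
```

```text
t 7.6333 pos [ 0.55081479 -0.17749408  0.05424819] tip [ 0.55125853 -0.17822457  0.0292628 ] w -0.00010991816779198078 F [-5.76928985 -2.74120646 11.33086918]
tilt [ 0.01774958 -0.02921973 -0.99941541] yaw err of tool y vs -bx -0.019272802829176715
to pad in tool axes [-0.00145439  0.03017284 -0.00475459] tip boardx rel line -0.14416533448949911 board y 0.11822844117596823
```

View pics/scene4.png

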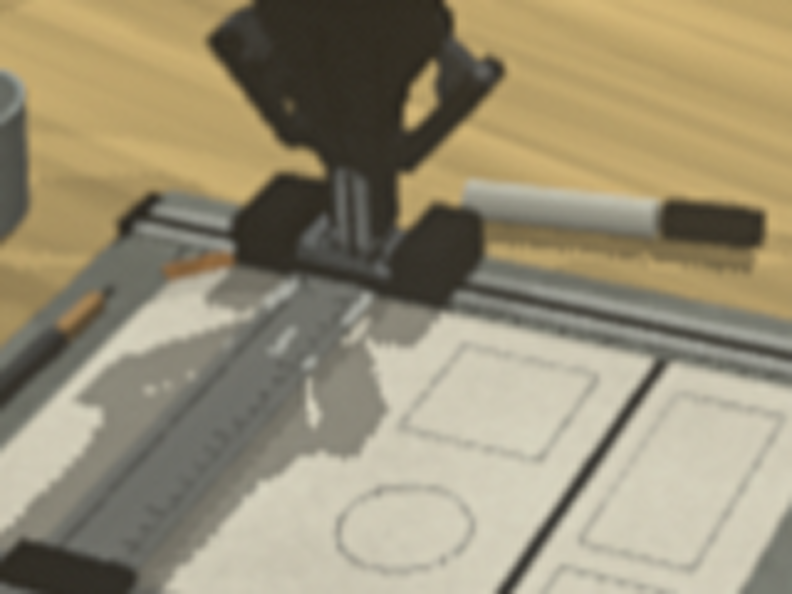

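Call:
servo_tool([
  [255,[0,-0.006,0.001],-0.003],
  [255,[0,-0.007,0.001],-0.003],
  [255,[0,-0.007,0.001],-0.003],
  [255,[0,-0.007,0.001],-0.003],
  [255,[0,-0.007,0.001],0],
  [255,[0,-0.007,0.001],0],
  [255,[0,-0.007,0.001],0],
  [255,[0,-0.007,0.001],0],
])

```text
time: 8.35
tool_pos: [0.5382, -0.1324, 0.0541]
tcp_rot: [3.058, 0.469, 0.029]
wrist_force: [-4.7, -2.4, 10.9]
width: -0.0
```

```bash
python3 st.py; python3 pic.py scene 180 150 160 120 scene5
```

```text
t 8.35 pos [ 0.53820047 -0.13235309  0.05414141] tip [ 0.53884989 -0.13345     0.02917393] w -7.58358919359611e-05 F [-4.6891729  -2.38567864 10.88160207]
tilt [ 0.02597669 -0.04387633 -0.99869919] yaw err of tool y vs -bx -0.03321995426449862
to pad in tool axes [-0.00344435  0.07660692 -0.00206599] tip boardx rel line -0.09770372921881351 board y 0.11821716034889973
```

View pics/scene5.png

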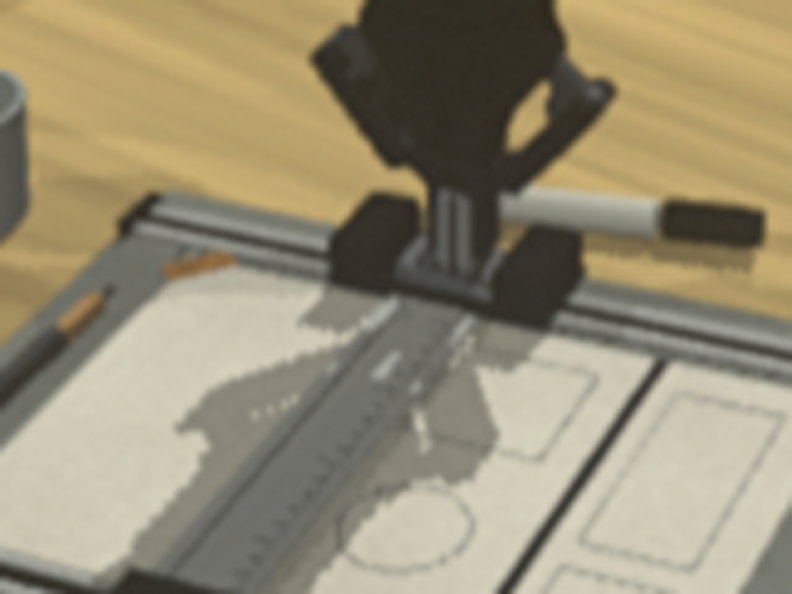

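Call:
servo_tool([
  [255,[0,-0.006,0.001],0.004],
  [255,[0,-0.007,0.001],0.004],
  [255,[0,-0.007,0.001],0.004],
  [255,[0,-0.007,0.001],0.004],
  [255,[0,-0.006,0.001],0.003],
  [255,[0,-0.005,0.001],0.003],
  [255,[0,-0.004,0.001],0],
  [255,[0,-0.002,0.001],0],
])

```text
time: 9.07
tool_pos: [0.5283, -0.0951, 0.054]
tcp_rot: [3.05, 0.437, 0.036]
wrist_force: [-4.8, -2.3, 9.6]
width: -0.002
```

```bash
python3 st.py; python3 pic.py scene 200 170 160 120 scene6; python3 pic.py top 310 150 160 120 top6
```

```text
t 9.0667 pos [ 0.52833771 -0.09512943  0.05402983] tip [ 0.52913165 -0.09653625  0.02908208] w -0.001929255403099953 F [-4.80585592 -2.3230486   9.60169116]
tilt [ 0.03175753 -0.05627248 -0.99791025] yaw err of tool y vs -bx -0.013646067828931546
to pad in tool axes [-0.00301419  0.11476825  0.00126251] tip boardx rel line -0.05953595155549683 board y 0.1177146123779373
```

View pics/scene6.png

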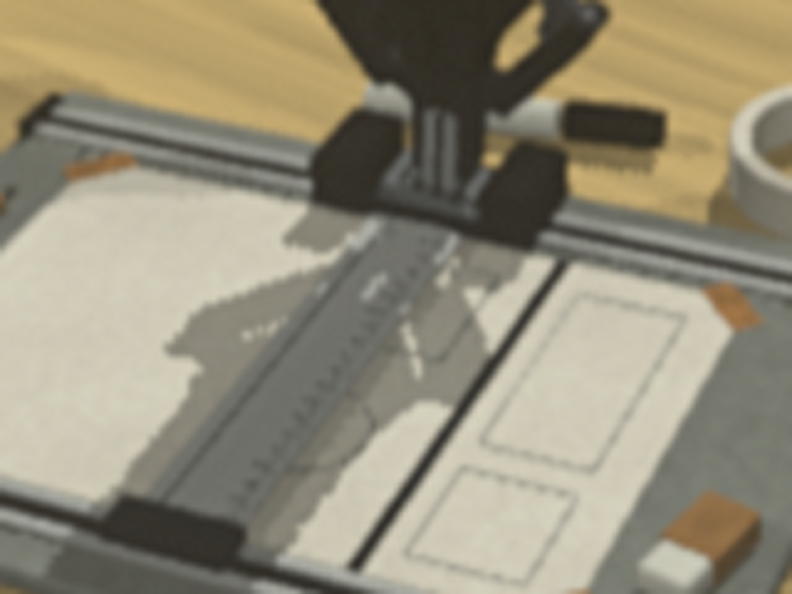

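View pics/top6.png

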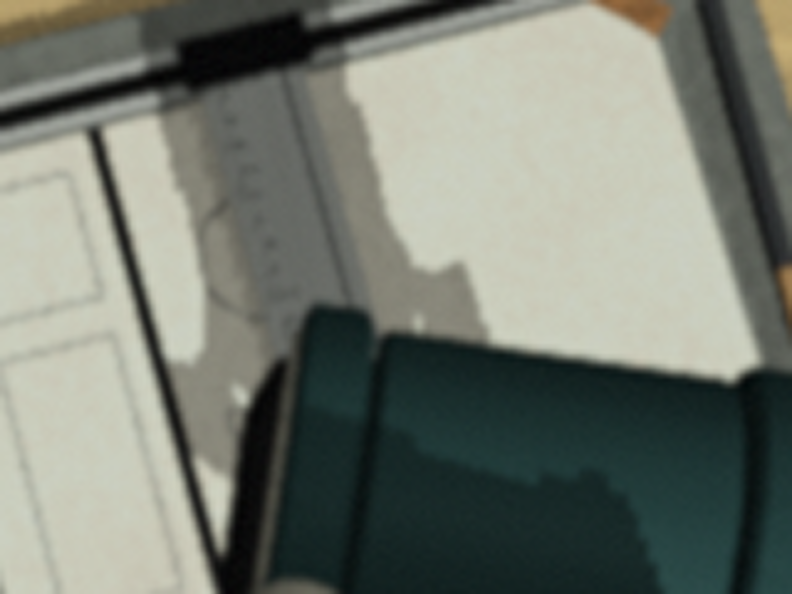

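```bash
python3 pic.py top 320 155 64 48 top6b
```

```text
(no output)
```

View pics/top6b.png

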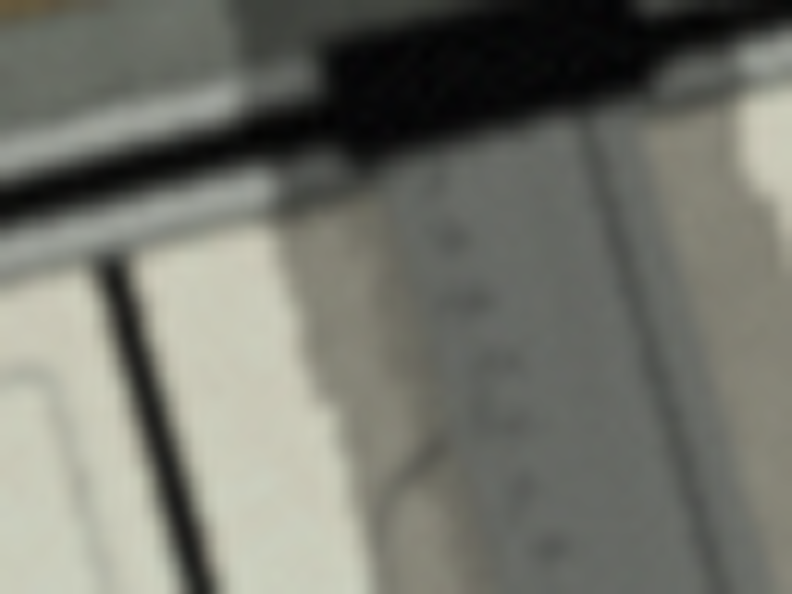

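Run:
```python
import pickle;from h import *
c=pickle.load(open("top0.pkl","rb"))
bx=np.array([-.2673,.9636,0])
k=792/64;o=(320,155)
l=ray(c,un([(112,265),(205,590)],k,o),.015)@bx
e=ray(c,un([(385,190),(438,400),(490,560)],k,o),.018)@bx
r=ray(c,un([(648,150),(708,400),(757,590)],k,o),.018)@bx
print(l,e-l.mean(),r-l.mean())
```

```text
[-0.17528927 -0.17566553] [-0.04283598 -0.04179261 -0.04270365] [-0.0833161  -0.08134729 -0.08037071]
```

The edge is 42.5 mm short of the line. As a check, the ruler measures 39.5 mm wide (given 40). I'll push on about 35 mm, then check again.

Call:
servo_tool([
  [255,[0,-0.005,0.001],0.002],
  [255,[0,-0.006,0.001],0.002],
  [255,[0,-0.006,0.001],0.002],
  [255,[0,-0.006,0.001],0.002],
  [255,[0,-0.006,0.001],0.002],
  [255,[0,-0.005,0.001],0.002],
  [255,[0,-0.003,0.001],0],
  [255,[0,-0.001,0.001],0],
])

```text
time: 9.88
tool_pos: [0.52, -0.0649, 0.0539]
tcp_rot: [3.04, 0.42, 0.037]
wrist_force: [-4.3, -2.6, 10.2]
width: -0.001
```

```bash
python3 st.py; python3 pic.py top 310 155 64 48 top7;python3 pic.py scene 220 170 120 90 scene7
```

```text
t 9.8833 pos [ 0.51999165 -0.06491456  0.0539227 ] tip [ 0.52083209 -0.06662611  0.02899552] w -0.000795845073152184 F [-4.3341691  -2.62796457 10.17247522]
tilt [ 0.03361756 -0.06846217 -0.99708715] yaw err of tool y vs -bx -0.003740157510138542
to pad in tool axes [-0.00204142  0.14572706  0.00491364] tip boardx rel line -0.028496076646521883 board y 0.11771708736598831
```

View pics/top7.png

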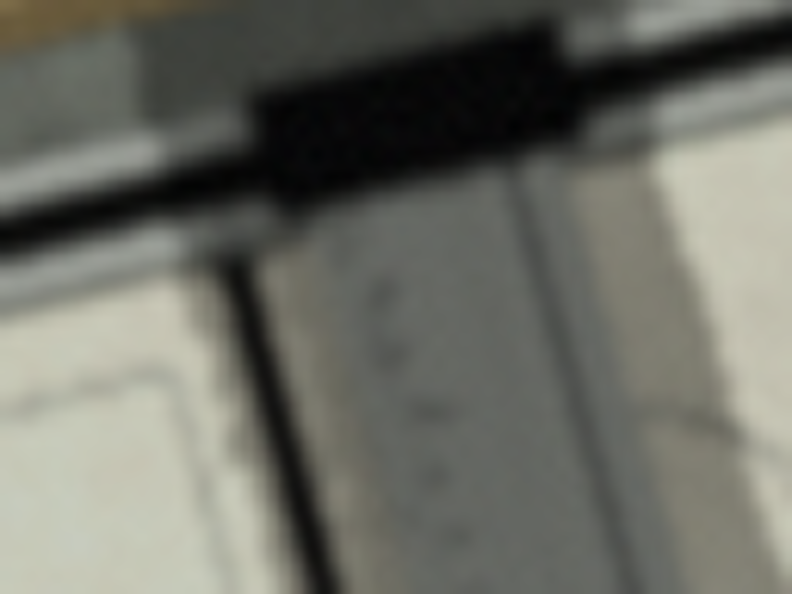

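View pics/scene7.png

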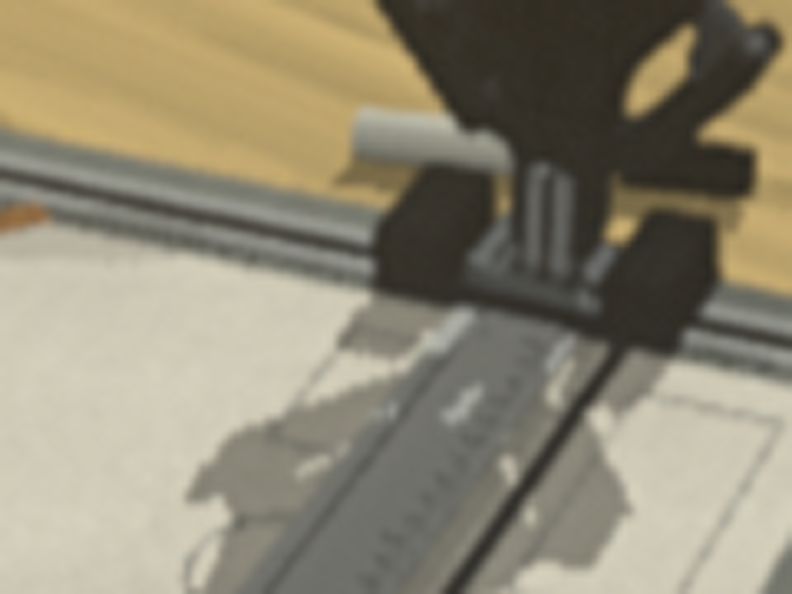

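```bash
cat > meas.py <<'E'
import pickle;from h import *
c=pickle.load(open("top0.pkl","rb"))
bx=np.array([-.2673,.9636,0])
def m(o,L,E,R,w=64):
    k=792/w
    l=ray(c,un(L,k,o),.015)@bx
    print(l,"edge",ray(c,un(E,k,o),.018)@bx-l.mean(),"rear",ray(c,un(R,k,o),.018)@bx-l.mean())
E
python3 - <<'E'
from meas import *
m((310,155),[(235,265),(325,590)],[(325,240),(365,400),(412,580)],[(580,200),(632,400),(675,590)])
E
```

```text
[-0.17517862 -0.17511711] edge [-0.01402331 -0.01329896 -0.01278541] rear [-0.05323798 -0.05241332 -0.05070974]
```

Call:
servo_tool([
  [255,[0,-0.002,0.001],0],
  [255,[0,-0.003,0.001],0],
  [255,[0,-0.003,0.001],0],
  [255,[0,-0.003,0.001],0],
  [255,[0,-0.002,0.001],0],
  [255,[0,-0.001,0.001],0],
  [255,[0,-0.0005,0.001],0],
  [255,[0,-0.0005,0.001],0],
])

```text
time: 10.65
tool_pos: [0.5176, -0.0561, 0.0538]
tcp_rot: [3.029, 0.423, 0.035]
wrist_force: [-5.6, -0.5, 10.8]
width: -0.002
```

```bash
python3 st.py; python3 pic.py top 310 155 64 48 top8;python3 pic.py scene 220 170 120 90 scene8
```

```text
t 10.65 pos [ 0.5175719  -0.05613231  0.05381616] tip [ 0.51842565 -0.05809865  0.02890824] w -0.001791137697925281 F [-5.64724166 -0.50874548 10.8220613 ]
tilt [ 0.03414975 -0.07865342 -0.99631694] yaw err of tool y vs -bx -0.006618452279490927
to pad in tool axes [-0.00249169  0.15449983  0.00703885] tip boardx rel line -0.019635767653796255 board y 0.11775654700621917
```

View pics/top8.png

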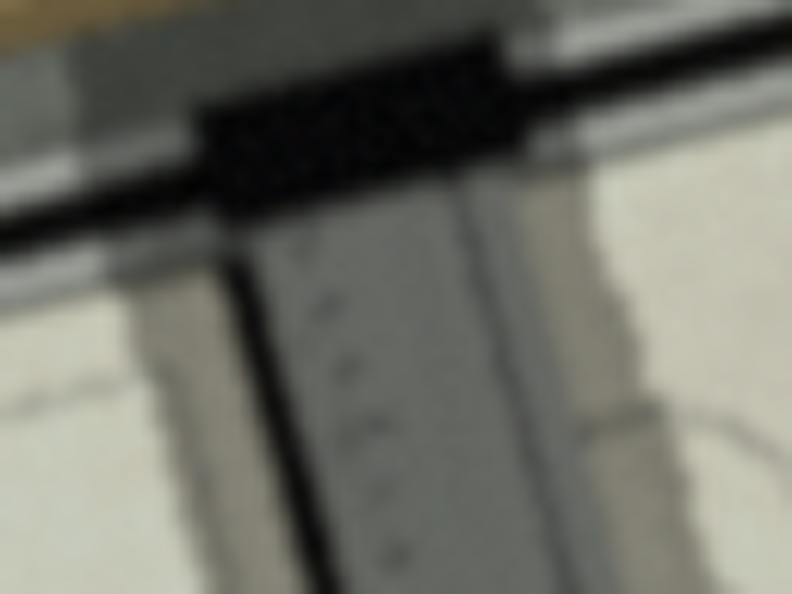

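View pics/scene8.png

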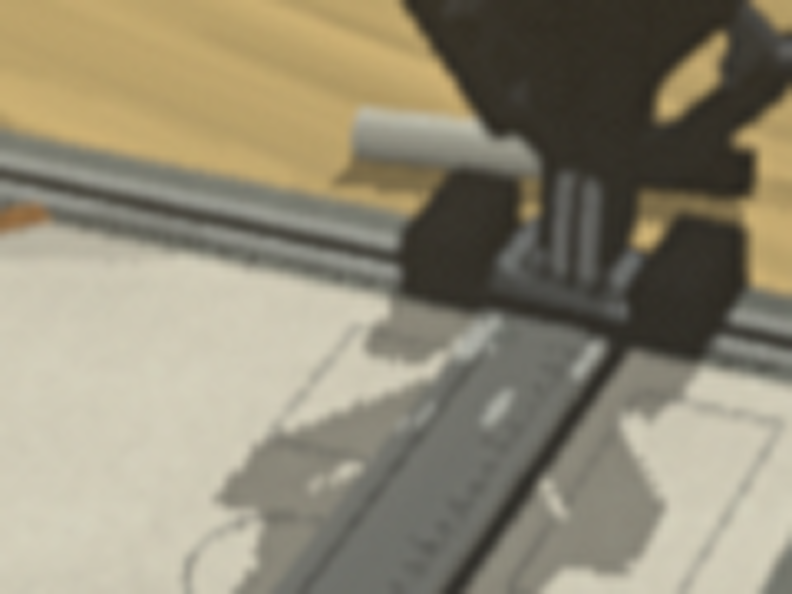

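Run:
```python
from meas import *
m((310,155),[(236,265),(326,590)],[(262,280),(297,400),(345,570)],[(522,200),(575,400),(618,580)])
```

```text
[-0.17532616 -0.17526336] edge [-0.00296471 -0.00318962 -0.00327642] rear [-0.0445484  -0.04391629 -0.0426718 ]
```

The edge is about 3.3 mm short of the line's middle. One more small nudge.

Call:
servo_tool([
  [255,[0,-0.0015,0.001],0],
  [255,[0,-0.0015,0.001],0],
  [255,[0,-0.001,0.001],0],
  [255,[0,-0.001,0.001],0],
  [255,[0,-0.0005,0.001],0],
  [255,[0,-0.0005,0.001],0],
  [255,[0,-0.0005,0.001],0],
  [255,[0,-0.0005,0.001],0],
])

```text
time: 11.42
tool_pos: [0.5171, -0.0543, 0.0537]
tcp_rot: [3.021, 0.425, 0.033]
wrist_force: [-5.1, -0.8, 12.0]
width: 0.001
```

```bash
python3 st.py; python3 pic.py top 310 155 64 48 top9
```

```text
t 11.4167 pos [ 0.51711199 -0.05432183  0.05374993] tip [ 0.51796377 -0.05649823  0.02885941] w 0.0009554907654332778 F [-5.12026311 -0.82921647 11.96820879]
tilt [ 0.03407121 -0.08705608 -0.99562061] yaw err of tool y vs -bx -0.00855399249013876
to pad in tool axes [-0.00278168  0.15609557  0.00840093] tip boardx rel line -0.017970141416000913 board y 0.11777382083137912
```

View pics/top9.png

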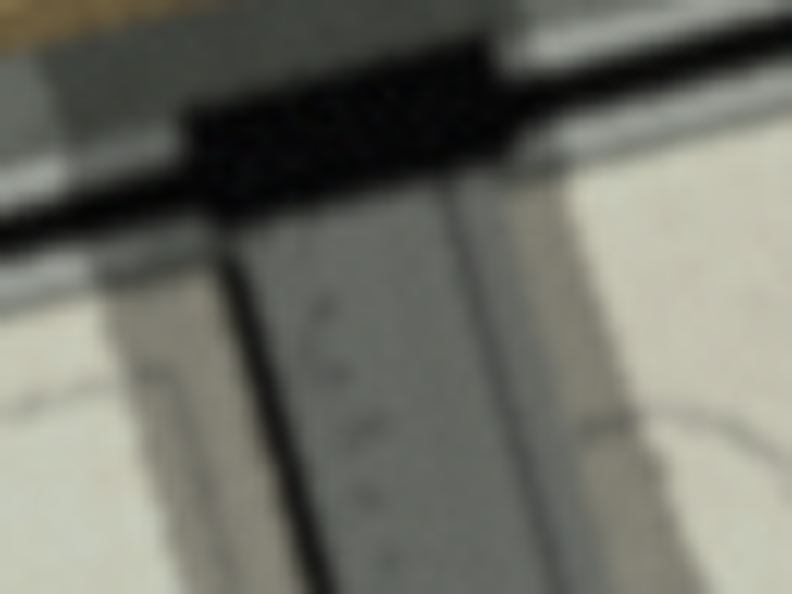

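Part of the line is now covered and the edge is about 1.6 mm short. I'll repeat the nudge.

Call:
servo_tool([
  [255,[0,-0.0015,0.001],0],
  [255,[0,-0.0015,0.001],0],
  [255,[0,-0.001,0.001],0],
  [255,[0,-0.001,0.001],0],
  [255,[0,-0.0005,0.001],0],
  [255,[0,-0.0005,0.001],0],
  [255,[0,0,0.001],0],
  [255,[0,0,0.001],0],
])

```text
time: 12.13
tool_pos: [0.5169, -0.0533, 0.0537]
tcp_rot: [3.012, 0.426, 0.031]
wrist_force: [-4.7, 0.2, 10.8]
width: -0.002
```

```bash
python3 st.py; python3 pic.py top 310 155 64 48 top10
```

```text
t 12.1333 pos [ 0.51692018 -0.05333355  0.05373594] tip [ 0.51777061 -0.05571605  0.02886426] w -0.002389189139877444 F [-4.71168037  0.15466219 10.81562251]
tilt [ 0.03401735 -0.09530002 -0.99486719] yaw err of tool y vs -bx -0.010345914255347087
to pad in tool axes [-0.00308012  0.15681897  0.00973334] tip boardx rel line -0.017164810798372558 board y 0.11775086684010382
```

View pics/top10.png

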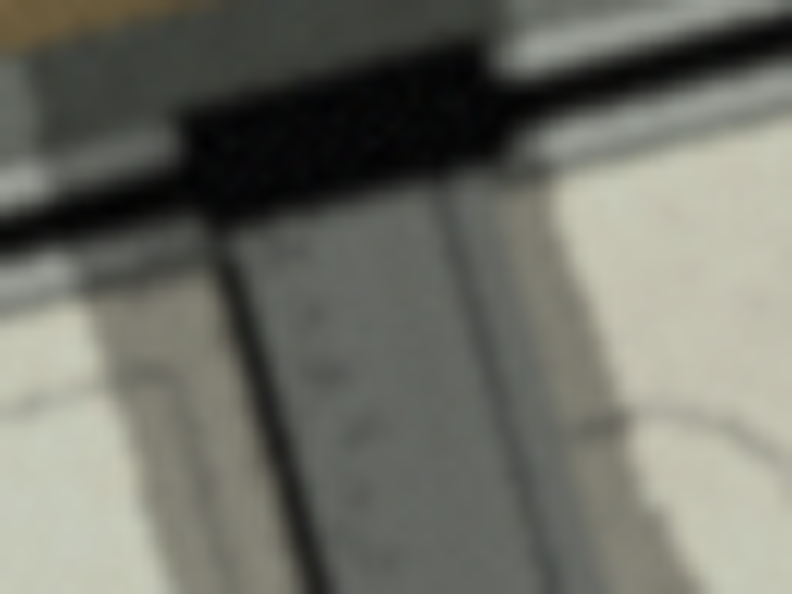

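About half of the line's width still shows along the edge, so the edge is within about 1 mm of the line's middle. Now I'll lift straight up, which in tool axes needs a small +y part for the lean.

Call:
servo_tool([
  [255,[0,0.0002,-0.002],0],
  [255,[0,0.0003,-0.003],0],
  [255,[0,0.0005,-0.005],0],
  [255,[0,0.0008,-0.008],0],
  [255,[0,0.001,-0.01],0],
  [255,[0,0.001,-0.01],0],
  [255,[0,0.001,-0.01],0],
  [255,[0,0,-0.005],0],
])

```text
time: 12.85
tool_pos: [0.5159, -0.0528, 0.1103]
tcp_rot: [3.013, 0.427, 0.029]
wrist_force: [-0.3, -0.1, -0.1]
width: 0.003
```

```bash
python3 st.py; python3 pic.py top 310 155 64 48 top11;python3 pic.py scene 220 170 120 90 scene11
```

```text
t 12.85 pos [ 0.51589337 -0.05284228  0.11029198] tip [ 0.51671757 -0.05521605  0.08541858] w 0.0026061010959839903 F [-0.34796073 -0.06342633 -0.06841523]
tilt [ 0.03296794 -0.09495084 -0.9949359 ] yaw err of tool y vs -bx -0.010581410569440314
to pad in tool axes [-0.00253463  0.15191658  0.06598743] tip boardx rel line -0.01640152422472613 board y 0.11863193025275971
```

View pics/top11.png

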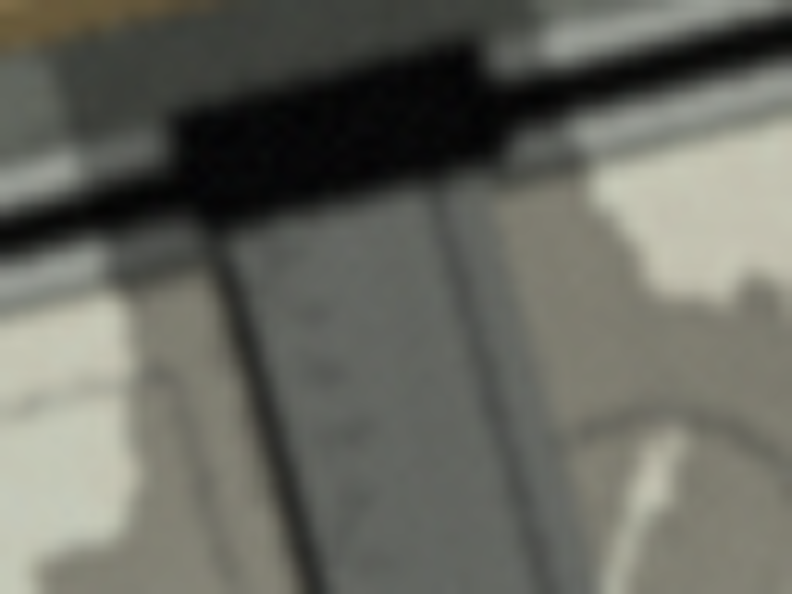

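View pics/scene11.png

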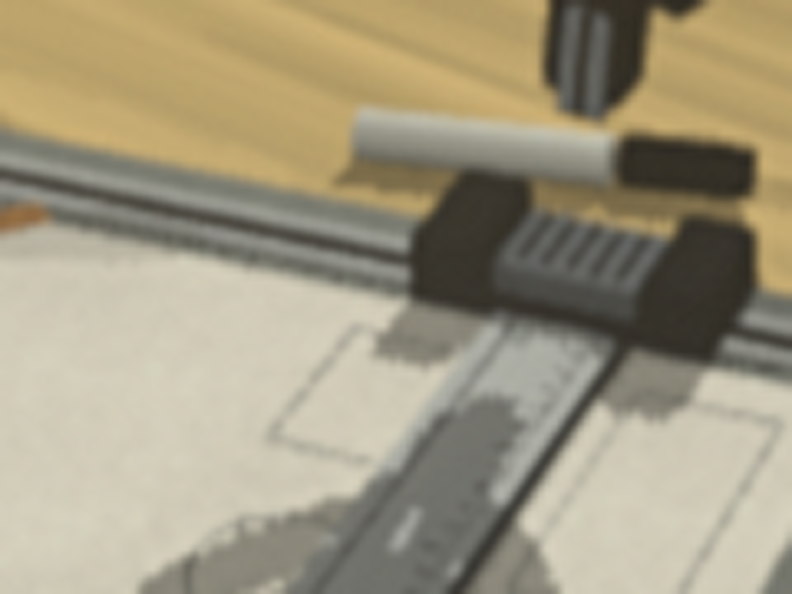

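The pad is up and level at about (580,255), the fingertips are clear, and the edge covers about half the line. I'll back off higher, let the arm settle and check the whole scene.

Call:
servo_tool([
  [255,[0,0,-0.015],0],
  [255,[0,0,-0.015],0],
  [255,[0,0,-0.015],0],
  [255,[0,0,-0.01],0],
  [255,[0,0,0],0],
  [255,[0,0,0],0],
  [255,[0,0,0],0],
  [255,[0,0,0],0],
])

```text
time: 13.62
tool_pos: [0.5116, -0.047, 0.1639]
tcp_rot: [3.014, 0.427, 0.023]
wrist_force: [0.0, -0.9, -1.8]
width: 0.0
```

```bash
python3 st.py; python3 pic.py scene 0 0 640 480 scene12; python3 pic.py top 310 155 64 48 top12;python3 pic.py top 0 0 640 480 top12f
```

```text
t 13.6167 pos [ 0.5115875  -0.04699347  0.16390465] tip [ 0.5123062  -0.04934944  0.13902629] w 0.0002789519119068554 F [ 0.0050319  -0.85147247 -1.77394169]
tilt [ 0.02874796 -0.09423887 -0.99513446] yaw err of tool y vs -bx -0.010942929050843401
to pad in tool axes [0.00019592 0.15358529 0.11973976] tip boardx rel line -0.00956929993828311 board y 0.12131457891633587
```

View pics/scene12.png

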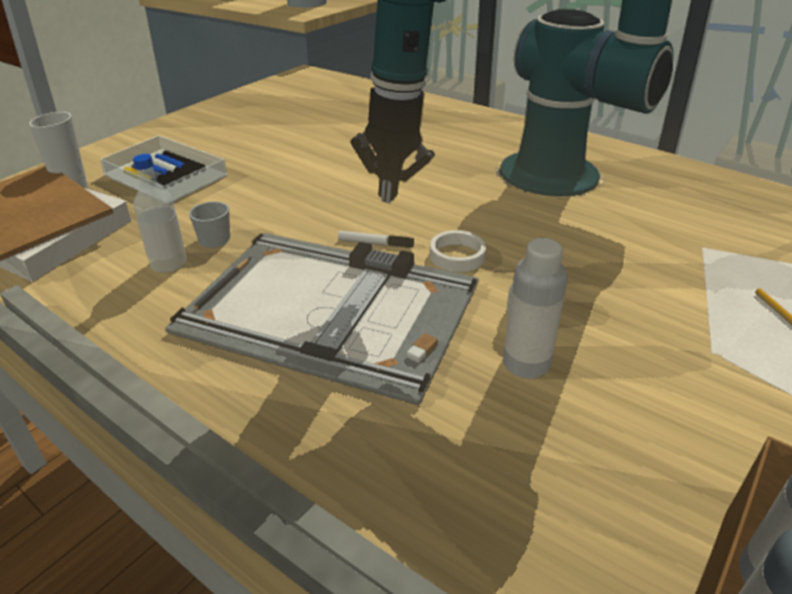

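View pics/top12.png

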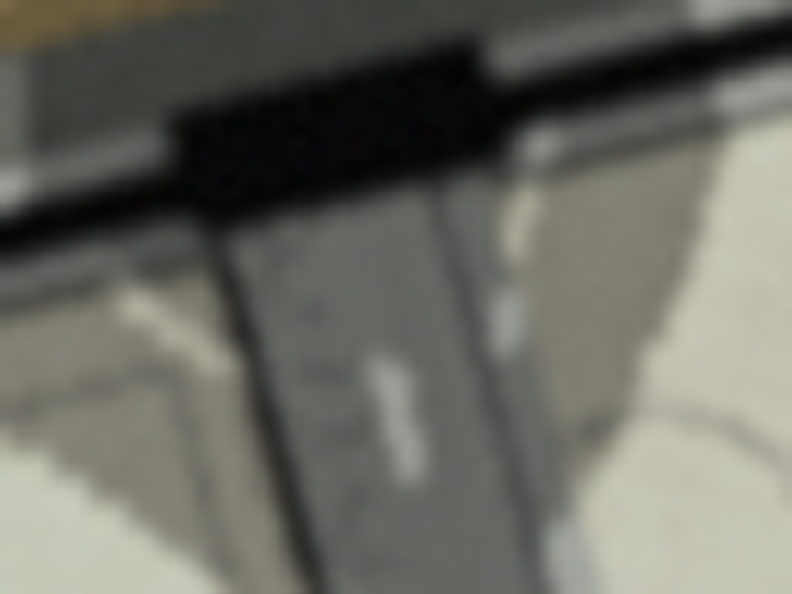

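View pics/top12f.png

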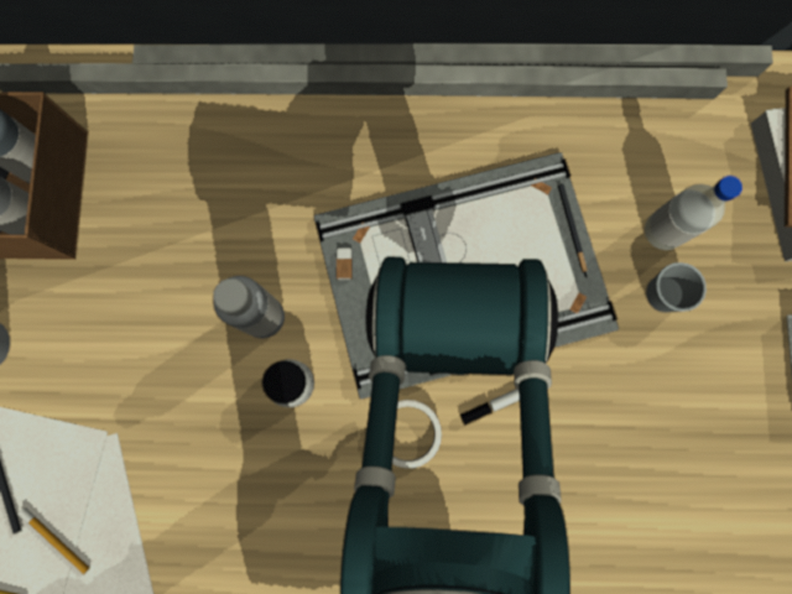

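The ruler is clamped on the line with about half the line's width (roughly 3 mm) still showing. The pad is up, the board and bystanders are where they were, and the arm is clear. Handing in.

```bash
python3 -c "
from workcell import bot
print(bot.finish_job())"
```

```text
the job is handed in; nothing more can be done
None
```

I freed the ruler by pressing the brake pad about 5.5 mm down with closed fingertips. I then slid the head about 154 mm along the board with the pad held down, lifted off so it clamped, and handed the job in at about 14 s. `finish_job` reported no verdict.

**Final checks from the pictures:**
- **Ruler edge:** it covers about half the width of the broad line. I judge it to be within about 1 mm of the line's middle, against the 5 mm allowed.
- **Pad and gripper:** the pad is up and the fingertips are about 10 cm above it, touching nothing.
- **Board and bystanders:** they look where they were at the start. I judged this by eye in the top and scene views and did not measure it; the arm partly hid the board and the tape roll in the last top view.

**What did not go as planned:**
- On the first descent the arm coasted about 15 mm off target towards the front grip. I saw it before touching anything, lifted and re-centred.
- The tool leaned about 0.1 rad by the end of the push, which had no visible effect.
- While first pressing, the tip crept about 5 mm backwards, and the freed head may have moved slightly with it.

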